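# Free the oblong link from its spring-bar keeper at the farrier's bench

## Robot

A 7-joint arm with a two-finger parallel gripper is mounted at the origin on the work surface. World frame = base frame: x ahead of the robot, y to its left, z up, the work surface at z = 0. Lengths are in mm, angles in rad, forces in N, time in s.
With the tool pointing down it reaches from about 400 to 850 mm from the base axis. Payload 10.4 kg.
Tool frame: the origin (TCP) lies at the very end of the fingers, on their centre line; the grasp point (between the pads) lies 19 mm behind it (arm.grip_point_offset is the distance from the TCP to the grasp point, in mm); x points along the fingers, y is the direction in which the jaws open and shut, and the axes are right-handed (so a half turn about x gives the same grasp; the last joint's range is limited). The gripper opens to 87 mm and grips with 3 to 60 N. Pads are 19 mm wide; open, the fingers measure 117 mm over their backs; the gripper's body (75 mm by 190 mm) begins 51 mm behind the grasp point.
Start: joints at [-1.183, 0.332, -0.065, 1.46, 0.022, 1.35, -0.088], TCP at [249.579, 573.029, 222.576] pointing down, gripper open.
Joint ranges: [-2.6, 2.6], [-0.5, 2.12], [-1.47, 1.34], [0.16, 2.42], [-1.27, 4.41], [0.06, 2.06], [-2.6, 2.6]. Speed limits (rad/s): [2.22, 2.22, 2.79, 2.79, 3.14, 3.14, 3.14].

## Interface

Orientations are given as a rotation vector (axis times angle).
In Python, from station import arm gives the robot as it stands. Calls block until the motion is done:
- arm.reach(position, orientation): joint-space move of the TCP to a pose.
- arm.line_to(position, rot=None, v=150, guard=None): straight line of the TCP; rot=None keeps the orientation; v is the mean speed in mm/s. With guard (N) it stops when the force on the tool has changed by that much, and returns True; else False.
- arm.set_joints(angles): joint-space move.
- arm.open_gripper() and arm.grasp(effort=None): open the fingers fully, or close them until they stop; effort is the grip in N (None keeps the last).
- arm.dwell(seconds).
- arm.ik(position, orientation): joint angles nearest the present ones, or None.
- arm.capture(name): name is "scene" or "top" or "wrist"; returns (picture, depth): 480x640x3 uint8, red, green, blue; 480x640 float32, mm along the optical axis (not along the pixel's ray), 0 where there is no reading.
- arm.camera_model(name): a dict with "K" (3x3 intrinsics, pixels), "rvec" (rotation vector, rad) and "tvec" (3), from world to camera coordinates, as OpenCV has them; the wrist camera has in their place "T_tool_cam" (4x4, takes a point from camera to tool coordinates, whose origin is the TCP and whose axes are the tool frame's). Camera axes: x right, y down, z forward; pixel columns grow to the right and rows downward; lengths in mm; the calibration is good to about 2 mm. A picture is of the moment at which its call begins: read the wrist's pose just before it. camera_model takes no time and is no camera call.
A pose or a line that the arm cannot do raises arm.Unreachable and nothing moves.
- arm.job_done(): hands the job in, once; it reports no verdict.
Readings, each from a call of its own:
- arm.current_t(): time.
- arm.current_qpos(): joint angles.
- arm.current_dq(): joint speeds.
- arm.current_tau(): joint torques, N m.
- arm.current_tool_pos(): TCP position.
- arm.current_ee_rot(): TCP orientation.
- arm.current_contact_force(): force on the tool from outside, world axes, zero at the start.
- arm.current_ft_torque(): the same for the moment, N m.
- arm.current_finger_gap(): opening from 0.0 (shut) to 1.0 (fully open).
Only numpy, scipy, OpenCV 4.12 (cv2) and the standard library are available. Lean on these libraries where they do the work, as an engineer would, in place of code of your own. Each camera call takes 0.05 s, during which the arm holds its last target.

## Task

Two iron keepers stand on the bench, each with a link hanging on the nose of a spring bar. Pick up the forked tool, straddle with it the bar of the keeper that holds the oblong link and push the bar's round collar sideways against its spring until that link drops onto the keeper's base, then stand the fork upright on a clear patch of the open bench and let go. Touch that keeper and the oblong link only with the fork, not with the gripper, and leave the round ring hanging in the other keeper.

Things in the scene. Friction and masses are not known exactly. Their poses are not given: they have to be found in the camera images.
- fork: Forked tool standing on 2 steel prongs, 60 (x) x 28 (y) x 108 mm tall, under 0.6 kg; a lookalike drift has no slot. Origin at mid-height; z up. Prongs 15 x 28 mm, 42 long, leave a slot 30 mm wide open below, running along y; its roof is 12 mm under the origin. Beech grip 36 (x) x 30 (y) mm, 10 to 54 mm above the origin: pinch it across y about 36 mm above the origin.
- keeper: Fixed dark iron keeper holding the oblong link; its twin holds the ring (either may be left or right). Origin under the base's centre, z up. Base 120 (x) x 200 (y) mm, 6 thick, 14 mm lip at +x; back plate at x -57 to -47, 124 high. Spring bar: 10 mm rod along y, axis x = 0, 110 mm up. Ears at y = 56 and 84 (10 thick, tops 125 up); the link hangs between them on the bar's nose.
- neck (a point): Point on the bar's axis mid-way along its bare neck, 110 mm up, at x 0, y +26 mm of the keeper; same axes. The fork goes in here from above, a prong each side of the rod. 25 mm to its -y is the face of the 52 mm collar fixed on the bar, 25 mm to its +y the near ear. Push the collar towards -y. Origin and axes stay with the keeper.
- bar (a joint): Travel of that keeper's spring bar in m: 0 at rest, growing as the collar is pushed towards the keeper's -y, stop at 0.028. The nose clears the link at about 0.020 to 0.024 and the link falls. The spring resists with about 3 N at first and 8 N at the stop, and returns the bar when let go.
- link: Oblong steel link, 76 x 32 mm, of 8 mm round bar, about 0.1 kg. Origin at its centre, long axis z. It hangs on the bar, centre 85 mm above the bench; fallen on the base its centre is about 45 mm up or lower.
- ring: Round steel ring, 72 mm across, of 8 mm round bar, hanging in the twin keeper, its centre 87 mm above the bench. To be left hanging. Origin at its centre.
There are look-alikes about, which are no part of the job. What is shaped like the keeper but yellow is not meant.

How it is judged (in metres and radians):
On the way:
1. the fork, astride the bar of the oblong link's keeper, presses its collar back (value of joint bar above 0.012 m and contact force between fork and keeper above 1 N and x of fork in the frame of keeper between -0.02 and 0.02 m and z of fork in the frame of keeper below 0.164 m), for 0.04 s.
At the end, for the whole second after the job is handed in: The oblong link lies at rest on its keeper's base (centre under 60 mm up), the bar is back within 5 mm of rest, the fork stands on its prongs on the bench, upright within 10 degrees, at rest, clear of that keeper, and the round ring still hangs in the other keeper (height (world z) of link below 0.06 m and x of link in the frame of keeper between -0.07 and 0.075 m and y of link in the frame of keeper between -0.11 and 0.115 m and linear speed of each of link, fork below 0.03 m/s and value of joint bar below 0.005 m and angle between fork's own z axis and vertical below 0.17 rad and height (world z) of fork below 0.059 m and contact force between fork and keeper below 0.1 N and height (world z) of ring above 0.075 m); the robot touches nothing.
It fails at once if the gripper touches the oblong link's keeper or bar (contact force between the fingers and keeper above 2 N).
It fails at once if the gripper touches the oblong link (contact force between the fingers and link above 1 N).
It fails at once if the round ring is freed from its keeper (height (world z) of ring below 0.065 m).
It also fails if it takes over 48 s, if anything falls off the work surface, if the arm or the gripper's body presses on something with over 40 N, if the wrist force passes 120 N, or if a joint passes its speed limit or range.

## Working session

There is one attempt and no reset: what is moved stays moved. The work goes in short steps, each a Python script; the robot and the scene stay as the last script left them, time stands still between calls to the robot, and variables do not carry over. Pictures are saved under pics/ and viewed, and the job is handed in when it is done.

```bash
ls; mkdir -p pics; python3 - <<'E'
from station import arm
import cv2,numpy as np
for n in ["scene","top","wrist"]:
    p,d=arm.capture(n); cv2.imwrite(f"pics/{n}0.png",p[...,::-1]); np.savez(f"pics/{n}0.npz",p=p,d=d)
    m=arm.camera_model(n); print(n,{k:np.round(np.array(v),3).tolist() for k,v in m.items()}, (d>0).mean())
print(arm.current_t(),arm.current_ee_rot(),arm.current_tool_pos())
E
```

```text
pics
scene {'K': [[549.42, 0.0, 324.337], [0.0, 549.42, 239.652], [0.0, 0.0, 1.0]], 'rvec': [1.164, 2.2, -1.088], 'tvec': [361.244, -121.199, 1531.025]} 0.99603515625
top {'K': [[585.363, 0.0, 321.536], [0.0, 585.363, 242.669], [0.0, 0.0, 1.0]], 'rvec': [2.173, -2.208, 0.07], 'tvec': [-113.552, 504.639, 1346.875]} 0.9958138020833334
wrist {'K': [[413.692, 0.0, 319.335], [0.0, 413.692, 239.14], [0.0, 0.0, 1.0]], 'T_tool_cam': [[-0.0, -0.303, 0.953, -162.596], [1.0, 0.001, 0.001, 0.513], [-0.001, 0.953, 0.303, -82.742], [0.0, 0.0, 0.0, 1.0]]} 0.9959830729166667
0.15 [ 0.32142725  1.54687227 -0.32310153] [249.46554451 572.73031696 221.95588513]
```

View pics/scene0.png

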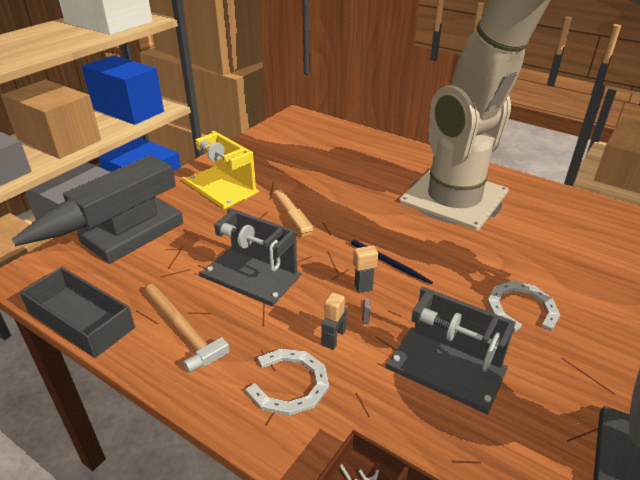

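View pics/top0.png

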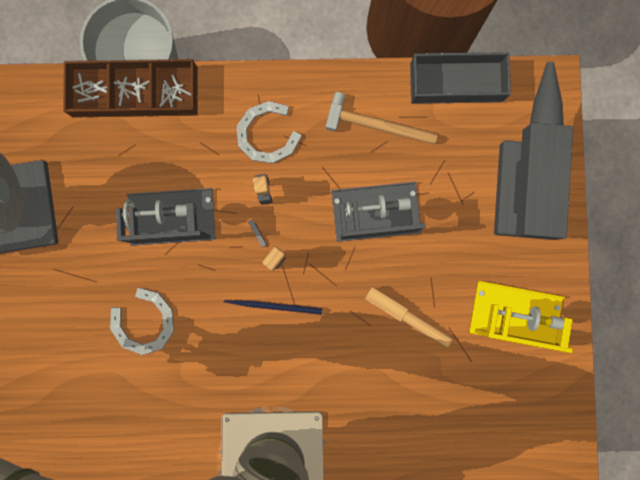

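View pics/wrist0.png

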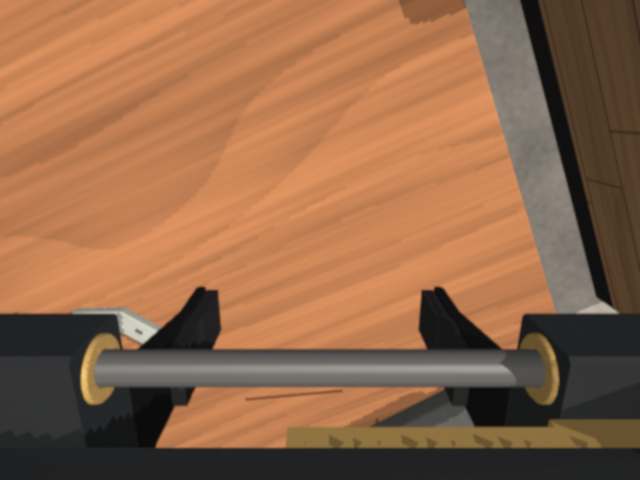

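```bash
python3 - <<'E'
import cv2,numpy as np
p=cv2.imread("pics/scene0.png");t=cv2.imread("pics/top0.png")
f=lambda a,s:cv2.resize(a,None,fx=s,fy=s,interpolation=cv2.INTER_CUBIC)
a=f(p[200:310,190:310],3.2);b=f(p[280:415,380:530],2.6);c=f(p[235:355,310:390],2.5)
H=max(a.shape[0],b.shape[0],c.shape[0])
pad=lambda a:cv2.copyMakeBorder(a,0,H-a.shape[0],0,0,cv2.BORDER_CONSTANT)
o=np.hstack([pad(a),pad(b)]);cv2.imwrite("pics/z1.png",o)
print(o.shape)
a=f(t[175:250,105:225],3.3);b=f(t[175:250,325:440],3.3);cv2.imwrite("pics/z2.png",np.vstack([np.hstack([a,b])]))
print(a.shape)
cv2.imwrite("pics/z3.png",np.hstack([f(p[235:355,310:390],4),f(t[165:285,235:305],4)]))
E
```

```text
(352, 774, 3)
(248, 396, 3)
```

View pics/z1.png

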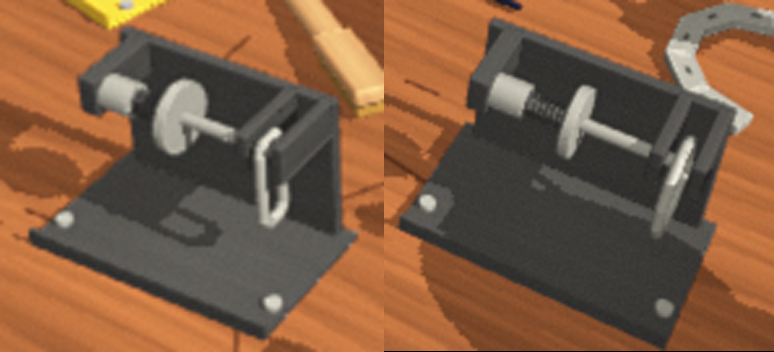

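View pics/z2.png

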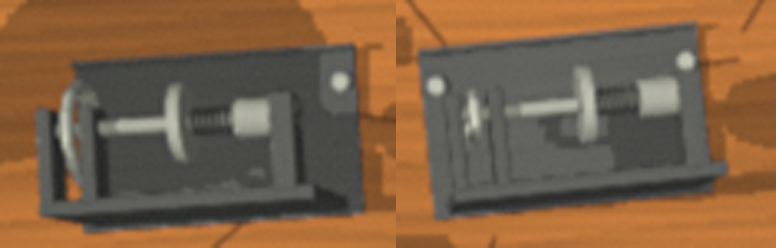

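View pics/z3.png

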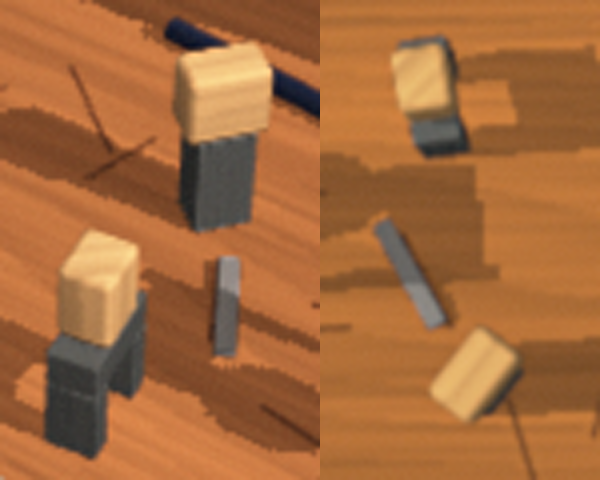

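```bash
cat > h.py <<'E'
import numpy as np,cv2
from scipy.spatial.transform import Rotation as R
def cloud(d,m):
    K=np.array(m["K"]);v,u=np.mgrid[0:480,0:640]
    c=np.stack([(u-K[0,2])/K[0,0]*d,(v-K[1,2])/K[1,1]*d,d],-1)
    Rm=R.from_rotvec(m["rvec"]).as_matrix()
    return (c-np.array(m["tvec"]))@Rm
def rot(yaw): # tool x down, tool y = world y rotated by yaw
    yx=np.array([-np.sin(yaw),np.cos(yaw),0]);x=np.array([0,0,-1.]);return R.from_matrix(np.stack([x,yx,np.cross(x,yx)],1)).as_rotvec()
E
python3 - <<'E'
from h import *
from station import arm
S={}
for n in ["top","scene"]:
    z=np.load(f"pics/{n}0.npz");P=cloud(z["d"],arm.camera_model(n));S[n]=(z["p"],P)
    bench=P[(abs(P[...,2])<15)&(z["d"]>0)&(P[...,0]>300)&(P[...,0]<700)]
    print(n,"bench z",np.median(bench[:,2]))
p,P=S["top"]
print(P[188,262],P[211,378],P[259,273])
for n in S:
    p,P=S[n];hsv=cv2.cvtColor(p,cv2.COLOR_RGB2HSV)
    c=np.array([600,0]) 
    # fork area from top
    F=S["top"][1][185,262]
    m=(np.hypot(P[...,0]-F[0],P[...,1]-F[1])<60)
    t=m&(abs(P[...,2]-108)<6)
    if t.sum()>5:
        q=P[t][:,:2];r=cv2.minAreaRect(q.astype(np.float32));print(n,"grip top",t.sum(),P[t][:,2].mean(),r,q.mean(0),(q.max(0)+q.min(0))/2)
    t=m&(abs(P[...,2]-64)<60)&(P[...,2]>8)
    r=cv2.minAreaRect(P[t][:,:2].astype(np.float32));print(n,"all",t.sum(),r)
    Kc=S["top"][1][211,378]
    m=(abs(P[...,0]-Kc[0])<110)&(abs(P[...,1]-Kc[1])<140)
    for lo,hi in [(2,14),(119,129)]:
        t=m&(P[...,2]>lo)&(P[...,2]<hi)
        r=cv2.minAreaRect(P[t][:,:2].astype(np.float32));print(n,lo,t.sum(),r)
print(R.from_rotvec(arm.current_ee_rot()).as_matrix().round(2).tolist())
E
```

```text
top bench z 0.7357082140223701
scene bench z -0.29913745304199646
[619.43679773   7.06827221 102.79424447] [ 575.39943714 -255.29660015   10.29785406] [463.0905222  -16.02120573 111.15073122]
top grip top 208 107.62614264308743 ((627.7931518554688, 11.00790023803711), (36.50689697265625, 29.959949493408203), 6.589812278747559) [627.39595372  11.18643543] [627.24933563  10.99911834]
top all 434 ((624.9404907226562, 16.64251708984375), (72.75340270996094, 86.75531768798828), 4.210057735443115)
top 2 4361 ((575.4479370117188, -255.28036499023438), (279.7931213378906, 219.59078979492188), 89.94065856933594)
top 119 980 ((557.3598022460938, -252.48025512695312), (79.56393432617188, 180.4923553466797), 4.716809272766113)
scene grip top 206 106.36746087417006 ((631.1382446289062, 12.81005859375), (35.805885314941406, 28.565113067626953), 5.564766883850098) [632.82567046  13.63136699] [631.0919491   12.92680484]
scene all 1003 ((630.8607788085938, 13.362850189208984), (65.08638763427734, 29.819515228271484), 5.816412448883057)
scene 2 3108 ((575.390869140625, -255.34072875976562), (278.62017822265625, 218.4058380126953), 89.71261596679688)
scene 119 777 ((559.5349731445312, -252.07098388671875), (83.66801452636719, 183.22044372558594), 5.347831726074219)
[[-0.0, 0.4, 0.92], [-0.0, 0.92, -0.4], [-1.0, -0.0, 0.0]]
```

```bash
python3 - <<'E'
from h import *
from station import arm
for n in ["top","scene"]:
    z=np.load(f"pics/{n}0.npz");p=z["p"];P=cloud(z["d"],arm.camera_model(n))
    hsv=cv2.cvtColor(p,cv2.COLOR_RGB2HSV);m=(abs(P[...,0]-575)<100)&(abs(P[...,1]+255)<130)&(hsv[...,1]<90)
    t=m&(P[...,2]>2.5)&(P[...,2]<22);r=cv2.minAreaRect(P[t][:,:2].astype(np.float32));print(n,"base",r)
    o=m&(P[...,2]>118)&(P[...,2]<130);q=P[o][:,:2];
    a=np.deg2rad(5.);pl=q[q[:,0]<np.percentile(q[:,0],60)]
    # back plate: points near -x edge
    r=cv2.minAreaRect(q.astype(np.float32));print("top124",r,cv2.boxPoints(r).round(1).tolist())
    for it in range(3):
        c,s=np.cos(a),np.sin(a);u=q@[c,s];v=q@[-s,c]
        k=u<u.min()+10; co=np.polyfit(v[k],u[k],1); a-= np.arctan(co[0])
    c,s=np.cos(a),np.sin(a);u=q@[c,s];v=q@[-s,c];k=u<np.percentile(u,2)+11;print("plate yaw",np.rad2deg(a),"u",u[k].min(),u[k].max(),"v",v[k].min(),v[k].max())
    # light pixels: rod/collar
    L=m&(hsv[...,2]>120)&(P[...,2]>95)&(P[...,2]<140)
    U=P[L]@np.array([c,s,0]);V=P[L]@np.array([-s,c,0])
    h,e=np.histogram(V,bins=np.arange(V.min(),V.max()+5,5))
    for i in range(len(h)):
        w=(V>=e[i])&(V<e[i+1])
        if w.any():print(round(e[i]),h[i],"u %.0f..%.0f med %.1f z %.0f..%.0f"%(U[w].min(),U[w].max(),np.median(U[w]),P[L][w,2].min(),P[L][w,2].max()))
E
```

```text
top base ((575.374755859375, -250.51303100585938), (120.990234375, 198.85614013671875), 4.703033447265625)
top124 ((557.2000122070312, -250.83843994140625), (79.60077667236328, 177.4574737548828), 4.91585636138916) [[509.8999938964844, -165.8000030517578], [525.0999755859375, -342.70001220703125], [604.5, -335.79998779296875], [589.2999877929688, -159.0]]
plate yaw 4.918499118006287 u 493.8407104977613 505.1871763638381 v -386.4154670987746 -208.95782516936467
-363 21 u 540..561 med 549.9 z 115..128
-358 27 u 540..562 med 549.7 z 113..127
-353 25 u 541..563 med 550.0 z 112..127
-348 24 u 538..561 med 550.2 z 116..126
-343 32 u 539..562 med 549.6 z 111..128
-313 1 u 549..549 med 549.3 z 117..117
-308 33 u 527..573 med 544.7 z 122..139
-303 74 u 527..573 med 550.6 z 97..139
-298 18 u 533..569 med 550.7 z 106..127
-293 8 u 547..554 med 550.5 z 111..115
-288 10 u 547..554 med 551.0 z 111..118
-283 10 u 548..555 med 551.2 z 112..120
-278 11 u 546..556 med 550.9 z 111..118
-273 9 u 547..554 med 551.0 z 109..117
-268 9 u 548..554 med 551.5 z 111..116
-263 10 u 547..555 med 550.0 z 111..117

[... 1073 characters left out ...]
 1 u 496..496 med 496.5 z 122..122
-317 1 u 497..497 med 497.0 z 122..122
-312 1 u 573..573 med 572.9 z 118..118
-307 29 u 499..577 med 569.1 z 108..136
-302 181 u 496..581 med 559.4 z 95..135
-297 23 u 540..576 med 555.0 z 98..137
-292 8 u 550..557 med 554.4 z 109..117
-287 8 u 550..559 med 553.4 z 109..114
-282 10 u 551..561 med 555.4 z 109..115
-277 7 u 549..558 med 555.2 z 107..115
-272 7 u 550..558 med 555.4 z 109..116
-267 9 u 553..559 med 556.0 z 109..117
-262 8 u 551..558 med 556.0 z 109..118
-247 1 u 497..497 med 496.8 z 122..122
-242 2 u 539..542 med 540.6 z 113..114
-237 3 u 553..561 med 558.1 z 117..120
-232 30 u 547..569 med 565.1 z 96..122
-227 23 u 545..568 med 563.0 z 95..124
```

```bash
python3 - <<'E'
from h import *
from station import arm
r=rot(np.deg2rad(6))
arm.reach([629,12,200],r)
p,d=arm.capture("wrist");cv2.imwrite("pics/w1.png",p[...,::-1])
arm.line_to([629,12,71.5],v=120,guard=8)
print(arm.current_tool_pos(),arm.current_t())
arm.grasp(45)
p,d=arm.capture("wrist");cv2.imwrite("pics/w2.png",p[...,::-1])
print(arm.current_finger_gap()*87,arm.current_contact_force(),arm.current_tool_pos(),arm.current_t())
E
```

```text
[629.59355137  11.98327269  72.36499631] 3.8333
29.640580506294143 [ 0.03429148  0.23213178 -0.50004948] [628.97252673  11.9567181   71.47424936] 4.85
```

View pics/w1.png

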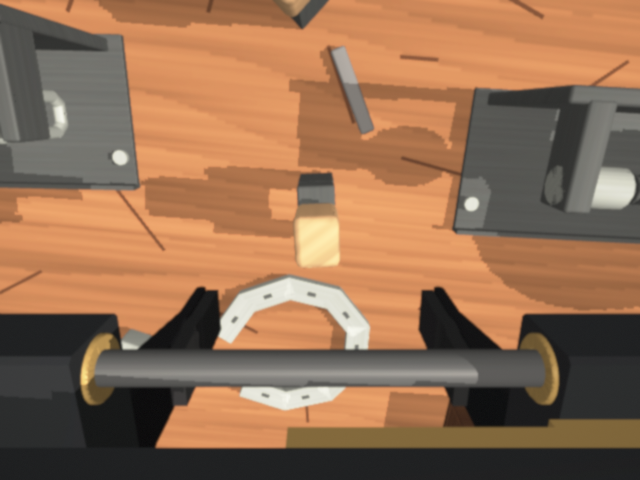

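View pics/w2.png

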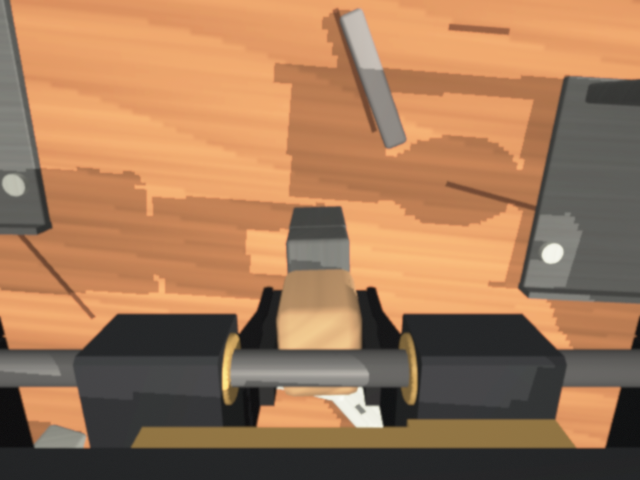

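```bash
python3 - <<'E'
from h import *
from station import arm
r=rot(np.deg2rad(4.9))
arm.line_to([629,12,245],v=200)
print(arm.current_finger_gap()*87,arm.current_contact_force())
arm.line_to([573.3,-223.7,245],rot=r,v=200)
arm.dwell(.2)
print(arm.current_tool_pos(),arm.current_t())
for n in["scene","top"]:
    p,d=arm.capture(n);cv2.imwrite(f"pics/{n}2.png",p[...,::-1]);np.savez(f"pics/{n}2.npz",p=p,d=d)
    P=cloud(d,arm.camera_model(n));hsv=cv2.cvtColor(p,cv2.COLOR_RGB2HSV)
    m=(np.hypot(P[...,0]-573,P[...,1]+224)<60)&(P[...,2]>175)&(P[...,2]<215)
    q=P[m];print(n,m.sum(), cv2.minAreaRect(q[:,:2].astype(np.float32)) if m.sum()>5 else "")
p,d=arm.capture("wrist");cv2.imwrite("pics/w3.png",p[...,::-1])
im=cv2.imread("pics/scene2.png")[130:330,150:390];cv2.imwrite("pics/z4.png",cv2.resize(im,None,fx=3,fy=3))
E
```

```text
29.874402896374768 [ 0.06711902  0.23184331 -5.62776777]
[ 573.65091109 -222.74471482  244.94335661] 7.425
scene 413 ((575.7885131835938, -221.53025817871094), (63.575008392333984, 30.321392059326172), 7.103976726531982)
top 0
```

View pics/z4.png

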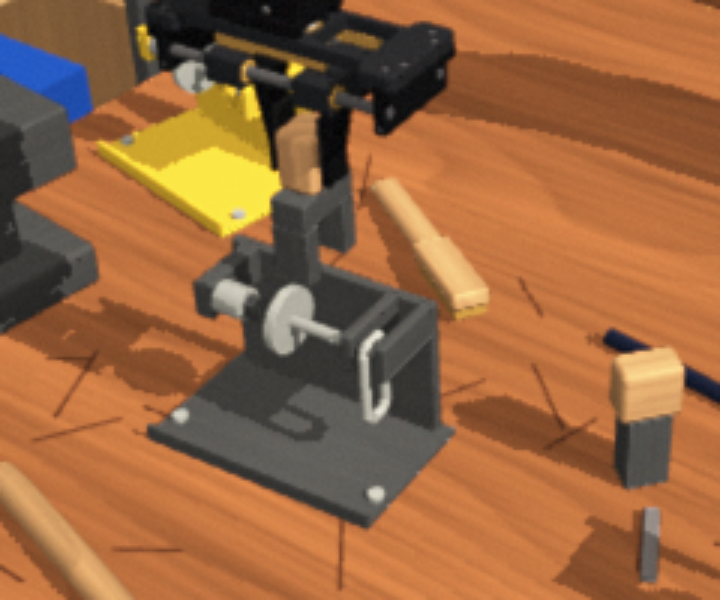

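View pics/w3.png

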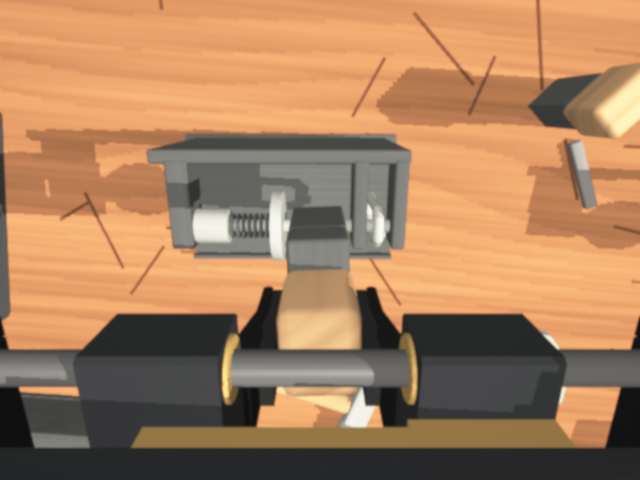

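```bash
python3 - <<'E'
from h import *
from station import arm
print(arm.line_to([573.3,-224.7,159],v=60,guard=6))
print(arm.current_tool_pos(),arm.current_contact_force(),arm.current_t())
p,d=arm.capture("scene");cv2.imwrite("pics/s5.png",p[...,::-1]);cv2.imwrite("pics/z5.png",cv2.resize(p[130:330,150:390,::-1],None,fx=3,fy=3))
E
```

```text
False
[ 573.51466599 -224.78381261  159.39450746] [ 0.04778716  0.15404748 -4.91061881] 9.1583
```

View pics/z5.png

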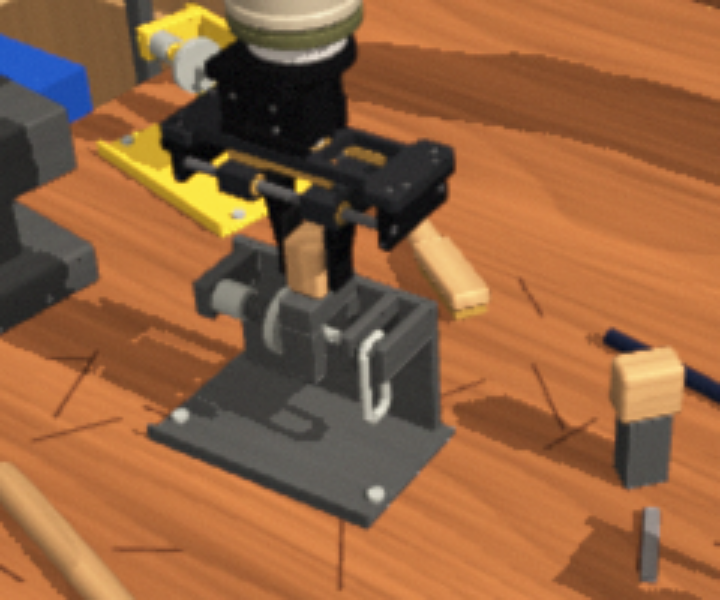

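```bash
python3 - <<'E'
from h import *
from station import arm
a=np.deg2rad(4.9);k=np.array([np.sin(a),-np.cos(a),0]);p0=np.array([573.3,-224.7,159])
for s in [6,10,13,16,20,25,30,33,35]:
    arm.line_to(p0+k*s,v=60);f=np.array(arm.current_contact_force())
    print(s,"%.1f"%((np.array(arm.current_tool_pos())-p0)@k),f.round(1),"along %.2f"%(f@k))
    if f@k< -14: break
arm.dwell(.3);print(arm.current_contact_force(),arm.current_t())
p,d=arm.capture("scene");cv2.imwrite("pics/s6.png",p[...,::-1]);cv2.imwrite("pics/z6.png",cv2.resize(p[130:330,150:390,::-1],None,fx=3,fy=3))
E
```

```text
6 6.8 [-0.4  0.  -4.6] along -0.07
10 10.0 [-0.5  0.4 -5.6] along -0.42
13 12.6 [ 0.3  2.9 -3.3] along -2.88
16 15.7 [ 0.8  4.2 -4.5] along -4.12
20 19.7 [ 0.3  3.6 -4.3] along -3.60
25 24.6 [ 0.5  5.8 -4.3] along -5.69
30 29.4 [ 0.   6.9 -3.3] along -6.91
33 32.1 [-0.7  6.7 -3.8] along -6.69
35 33.9 [-0.6  6.8 -4.6] along -6.78
[ 0.40939963  6.69058865 -4.44373388] 11.7583
```

View pics/z6.png

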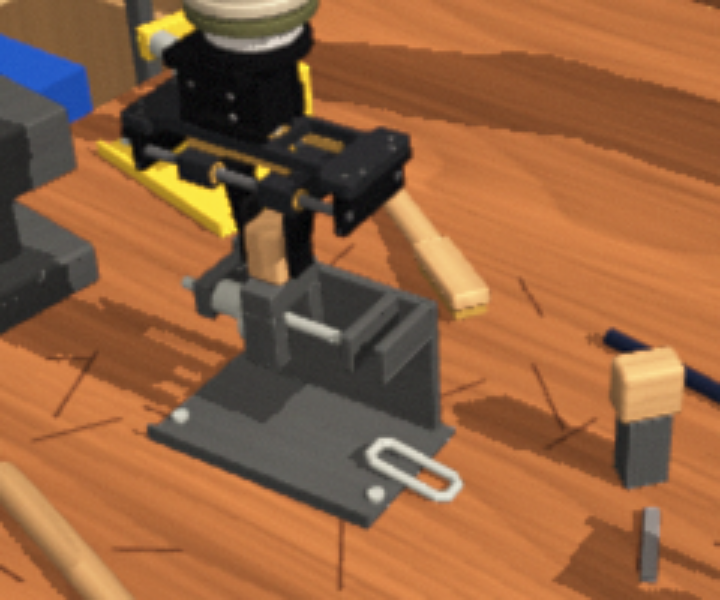

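```bash
python3 - <<'E'
from h import *
from station import arm
a=np.deg2rad(4.9);k=np.array([np.sin(a),-np.cos(a),0]);p0=np.array([573.3,-224.7,159])
arm.line_to(p0+k*1,v=60);arm.dwell(.1)
print(arm.current_contact_force(),arm.current_tool_pos())
print(arm.line_to(p0+k*1+[0,0,90],v=100))
arm.line_to([600,-60,249],v=200)
print(arm.current_finger_gap()*87,arm.current_t())
for n in["scene","top"]:
    p,d=arm.capture(n);np.savez(f"pics/{n}7.npz",p=p,d=d);cv2.imwrite(f"pics/{n}7.png",p[...,::-1])
    P=cloud(d,arm.camera_model(n));hsv=cv2.cvtColor(p,cv2.COLOR_RGB2HSV)
    K0=np.array([576.,-250,0]);D=P-K0;x=D@[np.cos(a),np.sin(a),0];y=D@[-np.sin(a),np.cos(a),0]
    m=(hsv[...,1]<60)&(hsv[...,2]>135)&(x>-45)&(x<120)&(y>10)&(y<170)&(P[...,2]>0)&(P[...,2]<60)
    print(n,m.sum(),cv2.minAreaRect(np.stack([x[m],y[m]],1).astype(np.float32)),P[m][:,2].min(),P[m][:,2].max())
    c=(x>-70)&(x<80)&(y>-110)&(y<115)&(P[...,2]>100)&(P[...,2]<140)&(hsv[...,2]>120)
    col=c&(P[...,2]>122)&(abs(y)<40);print("collar y",np.median(y[col]) if col.any() else None)
o=cv2.imread("pics/scene7.png")[180:330,170:370];t=cv2.imread("pics/top7.png")[140:290,300:500]
cv2.imwrite("pics/z7.png",np.hstack([cv2.resize(o,(400*4//4,300)),cv2.resize(t,(400,300))]))
E
```

```text
[ 0.31667436  0.86321363 -5.67900438] [ 573.17607325 -226.58866906  159.07007106]
False
29.71819816583207 14.6667
scene 258 ((-3.795196533203125, 96.78330993652344), (70.782470703125, 68.07432556152344), 32.638771057128906) 2.281364343541461 19.654123951491197
collar y -1.841583495350281
top 184 ((-1.2420177459716797, 101.64300537109375), (55.944828033447266, 66.45585632324219), 30.906347274780273) 3.4278993901578514 22.768313502522364
collar y -3.2469805747778104
```

View pics/z7.png

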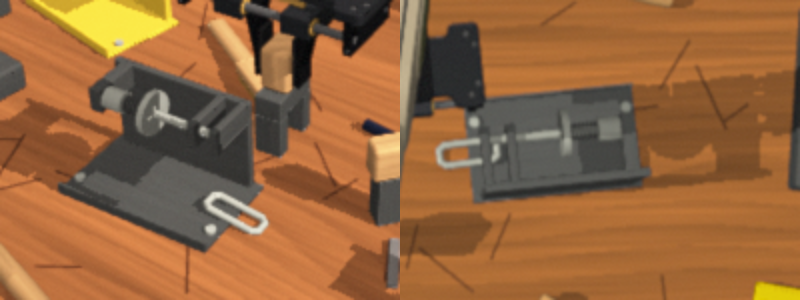

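```bash
python3 - <<'E'
from h import *
from station import arm
a=np.deg2rad(4.9)
for n in["scene","top"]:
    z=np.load(f"pics/{n}7.npz");p,d=z["p"],z["d"]
    P=cloud(d,arm.camera_model(n));hsv=cv2.cvtColor(p,cv2.COLOR_RGB2HSV)
    K0=np.array([576.,-250,0]);D=P-K0;x=D@[np.cos(a),np.sin(a),0];y=D@[-np.sin(a),np.cos(a),0]
    m=(hsv[...,1]<60)&(hsv[...,2]>125)&(x>-45)&(x<120)&(y>10)&(y<170)&(P[...,2]>0)&(P[...,2]<60)
    nn,l,st,ce=cv2.connectedComponentsWithStats(m.astype(np.uint8),connectivity=8)
    for i in range(1,nn):
        if st[i,4]<15: continue
        q=l==i;r=cv2.minAreaRect(np.stack([x[q],y[q]],1).astype(np.float32))
        e=np.argmax(y[q]);b=np.argmin(y[q])
        print(n,st[i].tolist(),r,"x %.0f..%.0f y %.0f..%.0f z@+y %.1f z@-y %.1f"%(x[q].min(),x[q].max(),y[q].min(),y[q].max(),P[q][e,2],P[q][b,2]))
E
```

```text
scene [272, 276, 32, 21, 240] ((-1.5320205688476562, 96.02287292480469), (84.33895874023438, 39.25110626220703), 89.4463119506836) x -21..18 y 54..138 z@+y 7.1 z@-y 4.8
scene [272, 292, 7, 6, 30] ((33.66419982910156, 88.8436508178711), (17.733488082885742, 12.406818389892578), 46.9305305480957) x 25..42 y 79..97 z@+y 8.6 z@-y 3.8
top [334, 198, 6, 6, 25] ((32.80754470825195, 88.73882293701172), (10.902765274047852, 10.719462394714355), 35.86642837524414) x 28..39 y 83..95 z@+y 11.7 z@-y 9.7
top [318, 209, 23, 15, 150] ((-1.9515972137451172, 110.83244323730469), (31.536457061767578, 50.675689697265625), 0.7055575251579285) x -18..14 y 86..136 z@+y 4.4 z@-y 18.6
top [346, 212, 4, 9, 28] ((-6.508816719055176, 67.5267333984375), (7.122383117675781, 18.53778839111328), 82.02623748779297) x -16..3 y 63..72 z@+y 22.8 z@-y 22.1
```

```bash
python3 - <<'E'
from h import *
from station import arm
r=rot(np.deg2rad(6))
arm.line_to([629,12,200],rot=r,v=200)
arm.line_to([629,12,80],v=120)
arm.dwell(.2)
print(arm.current_tool_pos(),arm.current_contact_force())
print(arm.line_to([629,12,68],v=15,guard=4))
print(arm.current_tool_pos(),arm.current_contact_force(),arm.current_t())
p,d=arm.capture("scene");cv2.imwrite("pics/z8.png",cv2.resize(p[200:380,240:440,::-1],None,fx=3,fy=3))
E
```

```text
[629.36737452  12.08576015  80.64060051] [ 0.15463014 -0.61376584 -4.66731999]
True
[628.84279412  11.94313775  71.42576789] [-1.00029253  0.07605725  4.93211758] 17.3083
```

View pics/z8.png

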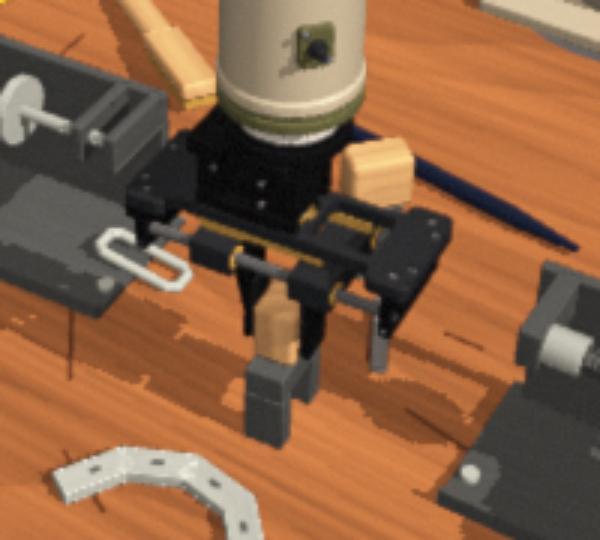

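Fork touches down at the same height as when picked up, upright; releasing.

```bash
python3 - <<'E'
from h import *
from station import arm
arm.open_gripper();arm.dwell(.2)
arm.line_to([629,12,230],v=120);
arm.line_to([450,150,260],v=250)
arm.dwell(.3)
for n in["scene","top"]:
    p,d=arm.capture(n);cv2.imwrite(f"pics/{n}9.png",p[...,::-1])
    P=cloud(d,arm.camera_model(n))
    m=(np.hypot(P[...,0]-629,P[...,1]-12)<45)&(abs(P[...,2]-108)<6);print(n,m.sum(),P[m].mean(0))
    hsv=cv2.cvtColor(p,cv2.COLOR_RGB2HSV);a=np.deg2rad(4.9);D=P-np.array([576.,-250,0]);y=D@[-np.sin(a),np.cos(a),0];x=D@[np.cos(a),np.sin(a),0]
    c=(abs(x)<40)&(abs(y)<40)&(P[...,2]>122)&(P[...,2]<140)&(hsv[...,2]>120);print("collar",np.median(y[c]))
    q=(hsv[...,1]<60)&(hsv[...,2]>125)&(abs(x)<22)&(y>40)&(y<170)&(P[...,2]>0)&(P[...,2]<60);print("link y",y[q].min(),y[q].max())
print(arm.current_t(),arm.current_contact_force())
E
```

```text
scene 215 [632.76734311  13.93390485 106.3397668 ]
collar -0.3699252473406141
link y 53.97674296835674 137.22431235411216
top 214 [627.00018881  11.1939794  107.61654852]
collar -2.712935747442434
link y 63.15440429120992 136.20924305724353
21.65 [ 0.94069774 -0.78136951 -1.10374511]
```

View pics/scene9.png

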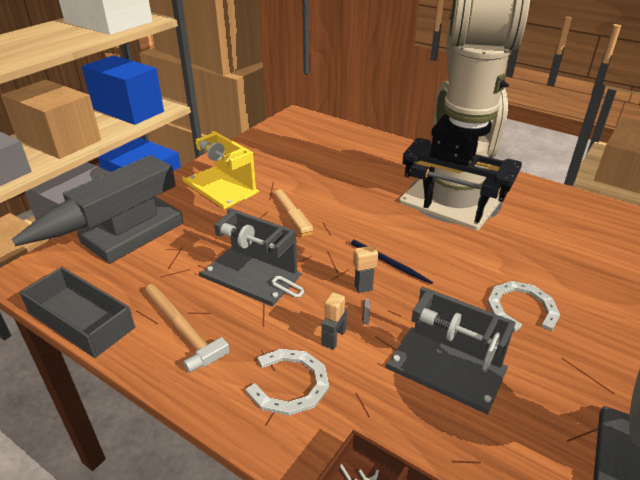

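```bash
python3 -c "
from station import arm
arm.job_done();print(arm.current_t())"
```

```text
the job is handed in; nothing more can be done
the job is handed in; nothing more can be done
```

The oblong link is down on its keeper's base, the fork is back upright on the open bench, and I have handed the job in. No verdict was reported. My last clock reading, just before handing in, was 21.7 s.

I gripped the fork and lowered it astride the bar of the keeper on the robot's right. I then pushed the collar until the link fell, which took roughly 24 mm of bar travel and about 7 N. After letting the bar spring back, I lifted the fork out and stood it where it had come from.

**What the last checks showed:**
- **Fork:** it stands upright with its top at about 107 mm in both views, clear of both keepers.
- **Bar:** the collar reads about 0 to -3 mm in the keeper's y, which is its rest position. I did not measure the bar's travel directly.
- **Ring:** it still hangs in the other keeper, judged from the picture only.
- **Link:** it lies across the keeper's +y edge, with its outer end hanging over and tilting down towards the bench. I estimate its centre at y ≈ 97 mm, within the 115 mm limit, and low enough to be well under 60 mm.

**Disagreement between cameras:** the scene and top views differed by about 3 to 6 mm in x for the same objects, so I averaged them or compared positions within one view.

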